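# Stand the taper plug gauge in its stand and lock the keeper

### The arm

A 6-joint arm with a two-finger parallel gripper is mounted at the origin on the work surface. World frame = base frame: x ahead of the robot, y to its left, z up, the work surface at z = 0. Lengths are in mm, angles in degrees, forces in N, time in s.
With the tool pointing down it reaches from about 300 to 850 mm from the base axis. Payload 4.2 kg.
Tool frame: the origin (TCP) lies midway between the tips of the shut fingers; the grasp point (between the pads) lies 19 mm behind it; z points along the fingers, y is the line along which they close (so a half turn about z gives the same grasp; the last joint's range is limited). The gripper opens to 91 mm and grips with 3 to 60 N. Pads are 32 mm wide; open, the fingers measure 118 mm over their backs; the gripper's body (76 mm by 178 mm) begins 60 mm behind the grasp point.
Start: joints at [-73.167, 18.312, 89.639, -0, 72.044, -1.146], TCP at [177.492, -546.937, 213.976] pointing down, gripper open.
Joint ranges: [-177.97, 177.97], [-48.28, 115.42], [12.27, 149.76], [-77.06, 257.06], [2.81, 150.46], [-146.56, 146.56]. Speed limits (degrees/s): [147.25, 147.25, 180, 180, 180, 180].

### API

Orientations are given as [roll, pitch, yaw] about the fixed x, y, z axes, in that order (R = Rz(yaw) Ry(pitch) Rx(roll)).
In Python, from workcell import env, grab_frame, camera_model, job_done gives the robot as it stands (env), with the cameras as plain functions and the job as plain functions.
- The arm moves only by the tool drive_effector, called after ">>>" as a command line: name --argument value ..., lists and objects as JSON in quotes. Schema: {"type":"object","properties":{"segments":{"type":"array","items":{"type":"number"},"minItems":6,"maxItems":48},"jaw":{"type":"number"},"force":{"type":"number"},"only":{"type":"string"},"quiet":{"type":"boolean"},"lines":{"type":"string"}},"required":["segments"],"additionalProperties":false}. segments is one flat list of numbers that holds 1 to 8 rows one after another, with no inner brackets; each row has 6 numbers: dx, dy, dz in mm, then a rotation vector rx, ry, rz in degrees; each row shifts and turns the commanded pose from where the row before left it, along the tool's axes as they then stand; what a row does not reach is not made up. A row lasts 1/10 s, in which the tool goes at most 50 mm and 8.59 degrees, less where a joint would pass 70% of its speed; a pose out of reach is approached as far as the arm can. jaw is the finger opening in mm, set as the call begins (left out keeps the last). The fingers move at their own pace and stop on an object; force is the grip in N (left out, the last holds). Time passes only in rows, so rows that do not move let the fingers close. The tool returns the time, the measured TCP pose, the force, the opening and the grip force at its end. only (a regular expression) keeps the lines of the reply that match it, lines (a string "A,B") keeps lines A to B, and quiet returns only ok. Input that does not fit is refused with a message, and nothing moves.
- env.state(): the state, without advancing time (a new reading comes with each control period).
- grab_frame(name): name is "side" or "top"; returns the picture (420x560x3 uint8, blue, green, red); there is no depth.
- camera_model(name): a dict with "fx", "fy", "cx", "cy" (pixels), "D" ([k1, k2, p1, p2, k3] as OpenCV has them; the pictures are not rectified), "T" (4x4, takes a point from camera to world coordinates). Camera axes: x right, y up, looking along -z (the intrinsics and any distortion apply to the point x, -y, -z); pixel columns grow to the right and rows downward; lengths in mm; the calibration is good to about 2 mm. A picture is of the moment at which its call begins. camera_model takes no time and is no camera call.
- job_done(): hands the job in; it is judged then, once.
The state is a dict: "time_s": time; "qpos": joint angles; "qvel": joint speeds; "effort": joint torques, N m; "ee_pos": TCP position; "ee_rot": TCP orientation; "force": force on the tool from outside, world axes, zero at the start; "torque": the same for the moment, N m; "gripper_width": finger opening in mm; "gripper_force": force on a finger pad.
Only numpy, scipy, OpenCV 4.12 (cv2) and the standard library are available. Lean on these libraries where they do the work, as an engineer would, in place of code of your own. Each camera call takes 0.05 s, during which the arm holds its last target. There are 200 camera calls.

### The job

The taper plug gauge has been left leaning on its rest with its nose just inside the tapered bore of the iron stand. Tip it upright so that its taper goes fully home, with its collar flat on the top of the stand, and then push the brass keeper all the way in so that its fork lies over the collar. Let go of everything and leave the dial indicator, the straight edge and the surface plate where they are.

Things in the scene. Friction and masses are not known exactly. Their poses are not given: they have to be found in the camera images.
- stand: Fixed dark cast-iron stand: round foot 110 mm across, round top face 92 mm across at 70 mm height, with a tapered bore on its axis (45 mm across at the mouth, 25 mm at the bottom, 60 mm deep, ringed in brass). Origin: on the bore's axis at bench height, z up. The keeper's guide rail, 34 mm wide and 79 mm high, runs 148 mm out along the stand's -x.
- mouth (a point): Centre of the bore's mouth, in the plane of the top face, 70 mm above the bench. At the start the gauge's small end is some 18 mm below it. When home the taper is 1 mm smaller across than the bore; friction may hold the gauge part-way in, and it then goes down when pressed from above.
- rest: Fixed rest clamped round the stand's foot: steel post 10 mm thick, 70 mm from the bore's axis along the rest's +y, with a brass V fork (48 mm wide, tips 141 mm high) open towards the axis. Its +y lies within 0.4 rad of the stand's. At the start the gauge leans 34 degrees to its +y, the handle in the fork and 50 mm beyond it. Origin: on the bore's axis at bench height, z up.
- gauge: Loose taper plug gauge, 160 mm long, about 0.6 kg: nickel taper 24 mm across at the small end, 44 mm at 60 mm; nickel collar 52 mm across from 60 to 68 mm; straight black handle 28 mm across from 68 to 160 mm; balances 72 mm from the small end. Origin: centre of the small end; z runs along it towards the handle. Home, its origin is 10 mm above the bench.
- handle_top (a point): Centre of the handle's top end, on the gauge's axis, 160 mm from the small end; 170 mm above the bench when the gauge is home.
- keeper (a joint): Travel in m of the brass keeper along the stand's +x towards the bore: 0 out, 0.050 fully in (end stop). About 2 N moves it; it stays where left and starts from 0 to 0.010. A 6 mm plate, 81 to 87 mm above the bench, with two prongs 36 mm apart that pass beside the handle and 3 mm over the collar of a gauge that is home; one that is not blocks it.
- tab_top (a point): Centre of the top edge of the keeper's upright push tab, 121 mm above the bench. The tab is 12 mm thick along the stand's x, 44 mm wide, and rises 34 mm from the plate. Its centre is 125 mm from the bore's axis (towards the stand's -x) with the keeper fully out and 75 mm with it fully in.
- dial: Bystander: brass dial indicator lying on its back, 60 mm across, 22 mm high, stem along its +x to 89 mm. Origin: centre of the underside of the case.
- straightedge: Bystander: blued steel straight edge 200 x 30 x 6 mm, long along its y. Origin: centre of its underside.
- surfaceplate: Bystander: cast-iron surface plate 130 x 100 mm, 50 mm high. Origin: centre of its underside at bench height.

How it is judged:
By the outcome, as a careful person would: the job done as asked, in the order asked, and still so for the second after the job is handed in, with the robot touching nothing.
It also fails if it takes over 51 s, if anything falls off the work surface, if the arm or the gripper's body presses on something with over 40 N, if the wrist force passes 120 N, or if a joint passes its speed limit or range.

## Working session

There is one attempt and no reset: what is moved stays moved. The work goes in short steps, Python scripts to look and compute and a tool call to move; the robot and the scene stay as the last step left them, time stands still between calls to the robot, and variables do not carry over. Pictures are saved under pics/ and viewed, at most 10 in all, crops included, and the job is handed in when it is done.

```bash
ls; mkdir -p pics
```

Run:
```python
from workcell import env, grab_frame, camera_model, job_done
import cv2
for n in("side","top"):
    cv2.imwrite(f"pics/{n}0.png",grab_frame(n)); m=camera_model(n); print(n,m)
s=env.state();print(s)
```

```text
pics
workcell.py
side {'fx': 417.6047788496239, 'fy': 417.6047788496239, 'cx': 279.34361317628895, 'cy': 212.28759931200491, 'D': array([0.03437503, 0.        , 0.        , 0.        , 0.        ]), 'T': array([[ 9.43915415e-01,  2.36760989e-01, -2.30147613e-01,
         3.75454317e+02],
       [-3.29963855e-01,  6.50735149e-01, -6.83862282e-01,
        -8.56949442e+02],
       [-1.21467693e-02,  7.21448543e-01,  6.92361506e-01,
         9.53887621e+02],
       [ 0.00000000e+00,  0.00000000e+00,  0.00000000e+00,
         1.00000000e+00]])}
top {'fx': 415.3281934760823, 'fy': 415.3281934760823, 'cx': 282.02844646769125, 'cy': 206.56677173812554, 'D': array([0.03500778, 0.        , 0.        , 0.        , 0.        ]), 'T': array([[ 5.50758559e-02,  9.78384671e-01, -1.99324071e-01,
         3.79494882e+02],
       [-9.98479319e-01,  5.34897924e-02, -1.33376273e-02,
        -3.12684169e+01],
       [-2.38752692e-03,  1.99755544e-01,  9.79842856e-01,
         1.46616763e+03],
       [ 0.00000000e+00,  0.00000000e+00,  0.00000000e+00,
         1.00000000e+00]])}
{'time_s': 0.1, 'qpos': array([-7.31656920e+01,  1.83476074e+01,  8.96969965e+01, -5.95373217e-04,
        7.20435933e+01, -1.14454283e+00]), 'qvel': array([ 0.00667607, -0.02485531, -0.23474617, -0.0435417 , -0.05076308,
        0.01542402]), 'effort': array([-3.96569012e-04, -4.13331306e+01, -2.32510650e+01,  7.27737858e-02,
        4.21502581e-02, -5.53770406e-05]), 'ee_pos': array([ 177.36905736, -546.50803885,  213.22445963]), 'ee_rot': array([-1.79911809e+02, -1.19573641e-03,  1.79790339e+01]), 'force': array([-0.10271431,  0.01155906,  0.92191874]), 'torque': array([-0.00088066,  0.02444194,  0.0097147 ]), 'gripper_force': 0.0, 'gripper_width': 91.07728320667877}
```

View pics/side0.png

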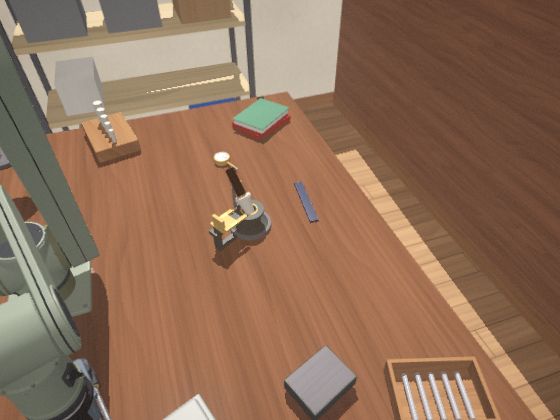

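View pics/top0.png

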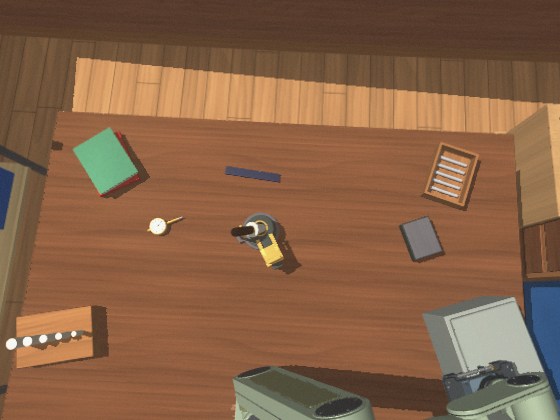

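The side view shows the stand at about (250,222), the handle end at (232,170) and the brass keeper at (225,222). In the top view the stand is at (260,228), the handle points left (+y) and the keeper is at (270,252). I'll zoom in on both.

Run:
```python
import cv2,numpy as np
a=cv2.imread("pics/side0.png")[150:260,190:290];b=cv2.imread("pics/top0.png")[195:285,215:315]
a=cv2.resize(a,None,fx=4,fy=4,interpolation=cv2.INTER_CUBIC);b=cv2.resize(b,None,fx=4,fy=4,interpolation=cv2.INTER_CUBIC)
b=cv2.copyMakeBorder(b,0,80,0,0,0)
cv2.imwrite("pics/crop0.png",np.hstack([a,b]))
```

```text
(no output)
```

View pics/crop0.png

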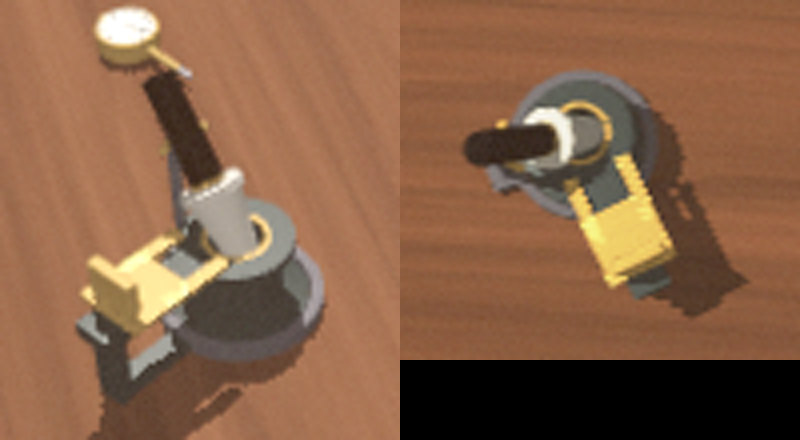

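The crop gives these pixels. In the side view the handle end is at about (230,170) and the tab is near (217,218). In the top view the bore ring centre is at about (261,227), the handle end at (234,232), and the keeper plate runs down and right. Next I'll measure from these with rays and masks.

Create h.py:
```python
import numpy as np,cv2
from workcell import env, grab_frame, camera_model, job_done
from scipy.spatial.transform import Rotation as Ro
def ray(n,p):
    m=camera_model(n);K=np.array([[m["fx"],0,m["cx"]],[0,m["fy"],m["cy"]],[0,0,1.]])
    q=cv2.undistortPoints(np.array([[p]],float),K,m["D"])[0,0]
    d=m["T"][:3,:3]@np.array([q[0],-q[1],-1]);return m["T"][:3,3],d/np.linalg.norm(d)
def plane(n,p,z):
    o,d=ray(n,p);return o+d*(z-o[2])/d[2]
def tri(ps,pt):
    o,d=ray("side",ps);O,D=ray("top",pt)
    t=np.linalg.lstsq(np.c_[d,-D],O-o,rcond=None)[0];a=o+d*t[0];b=O+D*t[1]
    return (a+b)/2,np.linalg.norm(a-b)
```

Run:
```python
from h import *
I={n:cv2.imread(f"pics/{n}0.png") for n in("side","top")}
box={"side":(190,150,290,260),"top":(215,195,315,285)}
for n in I:
    x0,y0,x1,y1=box[n];c=I[n][y0:y1,x0:x1];h=cv2.cvtColor(c,cv2.COLOR_BGR2HSV)
    def comp(m,k):
        N,l,s,ce=cv2.connectedComponentsWithStats(m.astype(np.uint8))
        for i in sorted(range(1,N),key=lambda i:-s[i,4])[:3]:
            if s[i,4]<8: continue
            ys,xs=np.where(l==i);P=np.c_[xs+x0,ys+y0].astype(np.float32)
            r=cv2.minAreaRect(P);print(n,k,s[i,4],P.mean(0).round(1),cv2.boxPoints(r).round(1).tolist())
    comp((h[...,0]>15)&(h[...,0]<32)&(h[...,1]>110)&(h[...,2]>120),"brass")
    comp(h[...,2]<58,"dark")
    comp((h[...,1]<40)&(h[...,2]>125),"nickel")
    comp((h[...,1]<75)&(h[...,2]<=150),"iron")
print("handle top",tri((230,170.5),(234.5,232)))
print("mouth top",plane("top",(261.3,227.5),70))
print("tabtop side mid",tri((218.5,217.5),(271.5,260)))
```

Run:
```python
from h import *
from scipy.optimize import least_squares
I={n:cv2.imread(f"pics/{n}0.png") for n in("side","top")}
box={"side":(248,200,262,218),"top":(253,216,271,236)}
for n in I:
    x0,y0,x1,y1=box[n];h=cv2.cvtColor(I[n][y0:y1,x0:x1],cv2.COLOR_BGR2HSV)
    m=(h[...,0]>12)&(h[...,0]<32)&(h[...,1]>100)&(h[...,2]>100)
    ys,xs=np.where(m);P=np.array([plane(n,(x+x0,y+y0),70)[:2] for x,y in zip(xs,ys)])
    for r in(23,24,25):
        f=least_squares(lambda c:np.hypot(*(P-c).T)-r,[590,54],loss="soft_l1");print(n,len(P),r,f.x.round(1),np.abs(f.fun).mean().round(2))
for a,b in (((272.,232.5),(284.2,258.8)),((254.6,240.6),(266.9,266.9)),((258.75,241.25),(268,266.2)),((272,234.5),(283.7,257.5))):
    d=plane("top",a,87)-plane("top",b,87);print("yaw",np.degrees(np.arctan2(d[1],d[0])).round(1),np.linalg.norm(d).round(1),plane("top",a,87)[:2],plane("top",b,87)[:2])
print("htop z184.6",plane("top",(234.6,232),184.6),plane("side",(230.2,171),184.6))
# handle lower end at collar, z~108
print("junction",plane("top",(252.5,230.3),108.6),plane("side",(190+205/4,150+183/4),108.6))
```

```text
side 20 23 [585.   62.5] 1.53
side 20 24 [584.   63.2] 1.48
side 20 25 [583.   63.8] 1.46
top 54 23 [585.8  59. ] 2.95
top 54 24 [585.4  59.8] 2.69
top 54 25 [585.2  60.8] 2.69
yaw 28.1 96.5 [569.79501428  16.13319548] [484.66496735 -29.35179359]
yaw 28.8 96.3 [539.4866906   72.40053303] [455.10725473  26.03769552]
yaw 24.0 88.1 [538.07147867  58.44763968] [457.58019764  22.56656095]
yaw 30.2 85.9 [563.07170225  15.72907312] [488.83810505 -27.47147432]
htop z184.6 [551.56105162 128.98456205 184.6       ] [552.42078612 120.01265548 184.6       ]
junction [570.60332484  80.02594613 108.6       ] [571.18028145  86.5781917  108.6       ]
```

Run:
```python
from h import *
from scipy.optimize import least_squares
for n,c,rng in(("top",(262,229),(-110,60)),("side",(252,222),(-50,100))):
    I=cv2.imread(f"pics/{n}0.png");s=cv2.cvtColor(I,cv2.COLOR_BGR2HSV)[...,1].astype(np.float32)
    E=[]
    for a in np.radians(np.arange(*rng,6)):
        r=np.arange(8,30,.25).astype(np.float32);v=cv2.remap(s,(c[0]+r*np.cos(a)).astype(np.float32),(c[1]+r*np.sin(a)).astype(np.float32),1).ravel()
        k=np.where((v[:-1]<100)&(v[1:]>=100))[0]
        if len(k):E.append((c[0]+r[k[-1]]*np.cos(a),c[1]+r[k[-1]]*np.sin(a)))
    for z in(5,12):
        P=np.array([plane(n,e,z)[:2] for e in E])
        f=least_squares(lambda q:np.hypot(*(P-q).T)-55,[586,60],loss="soft_l1");print(n,z,len(P),f.x.round(1),f.fun.round(1).tolist())
```

```text
top 5 29 [596.   51.4] [7.1, 4.7, 4.1, 2.7, 1.3, 0.8, -0.5, -0.0, -1.3, -1.5, -1.7, -1.0, -1.0, -1.0, -0.8, -0.6, -0.3, 0.9, 1.3, 2.7, 4.1, 4.7, 6.2, 6.8, 8.3, -26.3, -20.4, -4.8, 9.8]
top 12 29 [594.7  51.2] [6.9, 4.5, 4.0, 2.6, 1.2, 0.8, -0.6, -0.0, -1.3, -1.5, -1.7, -0.9, -1.0, -0.9, -0.8, -0.6, -0.3, 0.9, 1.3, 2.6, 4.0, 4.5, 6.0, 6.6, 8.0, -26.4, -20.6, -5.1, 9.4]
side 5 25 [596.9  52.2] [28.4, 17.3, 15.3, 12.0, 8.8, 8.1, 4.3, 1.8, -0.8, -2.7, -3.0, -4.1, -3.6, -2.6, -2.0, -1.1, 0.8, 0.8, 3.6, 5.2, 4.6, 5.8, 7.7, 8.3, 10.7]
side 12 25 [595.   45.8] [27.7, 16.8, 14.8, 11.6, 8.4, 7.8, 4.1, 1.7, -0.9, -2.7, -3.0, -4.0, -3.6, -2.5, -1.9, -1.1, 0.8, 0.7, 3.5, 5.1, 4.5, 5.6, 7.5, 8.0, 10.3]
```

Run:
```python
from h import *
from scipy.optimize import least_squares
for n,c,rng in(("top",(262,229),(-120,24)),("side",(252,222),(-32,95))):
    I=cv2.imread(f"pics/{n}0.png");s=cv2.cvtColor(I,cv2.COLOR_BGR2HSV)[...,1].astype(np.float32)
    E=[]
    for a in np.radians(np.arange(*rng,6)):
        r=np.arange(8,30,.25).astype(np.float32);v=cv2.remap(s,(c[0]+r*np.cos(a)).astype(np.float32),(c[1]+r*np.sin(a)).astype(np.float32),1).ravel()
        k=np.where((v[:-1]<100)&(v[1:]>=100))[0]
        if len(k):E.append((c[0]+r[k[-1]]*np.cos(a),c[1]+r[k[-1]]*np.sin(a)))
    for z in(0,6,12):
        P=np.array([plane(n,e,z)[:2] for e in E])
        f=least_squares(lambda q:np.hypot(*(P-q[:2]).T)-q[2],[586,60,60],loss="soft_l1");print(n,z,len(P),f.x.round(1),f.fun.round(1).tolist())
I=[cv2.imread(f"pics/{n}0.png") for n in("side","top")]
a=cv2.resize(I[0][192:247,230:276],None,fx=8,fy=8,interpolation=cv2.INTER_CUBIC);b=cv2.resize(I[1][207:262,236:286],None,fx=8,fy=8,interpolation=cv2.INTER_CUBIC)
cv2.imwrite("pics/crop1.png",np.hstack([a,b]))
```

```text
top 0 24 [587.1  60.8  66.8] [0.4, 0.3, 0.1, -0.2, 0.4, -0.9, -0.5, -0.1, -0.7, 0.4, -0.3, -0.2, 0.7, 0.6, 0.5, 0.4, 0.1, -1.1, 0.4, -0.0, -0.5, -0.1, 0.3, -0.3]
top 6 24 [586.3  60.4  66.6] [0.4, 0.3, 0.1, -0.2, 0.4, -0.9, -0.5, -0.1, -0.7, 0.4, -0.3, -0.2, 0.7, 0.6, 0.5, 0.3, 0.1, -1.1, 0.4, -0.0, -0.4, -0.1, 0.3, -0.3]
top 12 24 [585.4  60.1  66.3] [0.4, 0.3, 0.1, -0.2, 0.4, -0.9, -0.5, -0.1, -0.7, 0.4, -0.3, -0.2, 0.7, 0.6, 0.5, 0.3, 0.1, -1.0, 0.4, -0.0, -0.4, -0.1, 0.3, -0.3]
side 0 22 [580.   72.   75.6] [0.9, -0.1, 1.6, 0.1, -0.3, -1.1, -1.5, -0.6, -1.1, -0.4, 0.4, 0.5, 0.5, 1.4, 0.2, 1.7, 2.0, -0.1, -0.4, -0.1, -1.2, -0.7]
side 6 22 [578.7  66.2  75.1] [0.9, -0.1, 1.6, 0.1, -0.3, -1.1, -1.5, -0.6, -1.1, -0.4, 0.4, 0.5, 0.5, 1.4, 0.2, 1.7, 2.0, -0.1, -0.4, -0.1, -1.2, -0.7]
side 12 22 [577.4  60.3  74.7] [0.8, -0.1, 1.6, 0.1, -0.3, -1.1, -1.5, -0.6, -1.1, -0.4, 0.4, 0.5, 0.5, 1.4, 0.2, 1.7, 2.0, -0.1, -0.4, -0.1, -1.2, -0.7]
```

View pics/crop1.png

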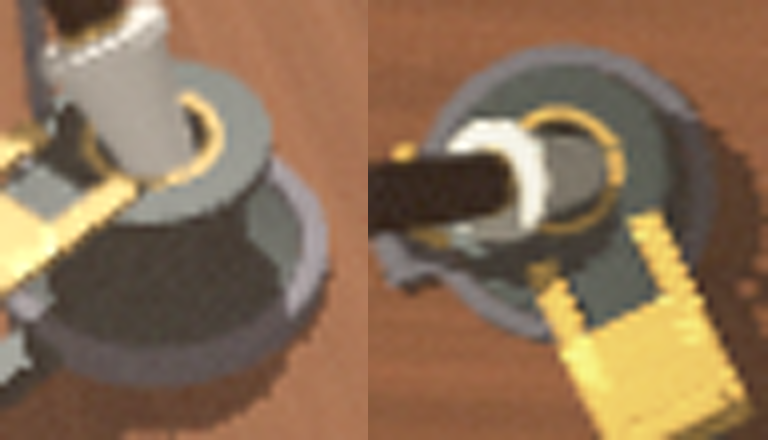

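The crop shows the bore ring centred at about (249,209) in the side view and (259,228) in the top view. The rest's foot ring also fits cleanly, centred at world (586,60). The measured lean, with the handle top about 78 mm out, agrees with the contact geometry.

Add to h.py:
```python
M=np.array([586,60.,0]);phi=np.radians(116.6);L=np.array([np.cos(phi),np.sin(phi),0]);Z=np.array([0,0,1.])
def target(th,o,zs,s):  # gauge tilt deg, small-end offset along lean, height, TCP distance along gauge
    t=np.radians(th);g=np.sin(t)*L+np.cos(t)*Z
    y=np.array([L[1],-L[0],0]);R=np.c_[np.cross(y,-g),y,-g]
    return M+o*L+zs*Z+s*g,R
def delta(p,R):
    s=env.state();C=Ro.from_euler("xyz",s["ee_rot"],degrees=True)
    print("t",round(s["time_s"],2),"tool d",C.inv().apply(p-s["ee_pos"]).round(1),"rot",(C.inv()*Ro.from_matrix(R)).as_rotvec(degrees=True).round(2),"ee",s["ee_pos"].round(1),s["ee_rot"].round(1),"F",s["force"].round(1),"q",s["qpos"].round(0),"w",round(s["gripper_width"],1))
```

```bash
python3 -c "
from h import *
print(plane('side',(248.7,208.8),70),plane('top',(259.2,227.7),70))"
```

```text
[585.48079309  63.11853833  70.        ] [586.15946429  61.09759907  70.        ]
```

>>> drive_effector --segments '[0,0,-35,0,0,-8.2,0,0,-35,0,0,-8.2,0,0,-35,0,0,-8.2,0,0,0,0,0,-8.2,0,0,0,0,0,-8.2,0,0,0,0,0,-8.2,0,0,0,0,0,-8.2,0,0,0,0,0,-8.2]' --jaw 60

```text
time_s: 0.9
ee_pos: [177.4, -546.7, 318.4]
ee_rot: [-180.0, -0.1, 83.9]
force: [-0.2, -0.3, 0.3]
gripper_width: 60.1
gripper_force: 0.0
```

>>> drive_effector --segments '[0,0,0,0,0,-8.2,0,0,0,0,0,-8.2,0,0,0,0,0,-8.2,0,0,0,0,0,-8.2,0,0,0,0,0,0]'

```text
time_s: 1.4
ee_pos: [177.4, -546.7, 318.5]
ee_rot: [180.0, -0.1, 116.4]
force: [0.1, 0.3, -0.3]
gripper_width: 60.0
gripper_force: 0.0
```

```bash
python3 -c "
from h import *
delta(*target(0,0,330,0))
p=target(34,-10.8,52,224);delta(p[0],target(0,0,0,0)[1])"
```

```text
t 1.4 tool d [362.2 635.5 -11.1] rot [ 0.01 -0.06 -0.24] ee [ 177.4 -546.7  318.5] [ 1.800e+02 -1.000e-01  1.164e+02] F [ 0.1  0.3 -0.3] q [ -73.   16.   78.    0.   86. -100.] w 60.0
t 1.4 tool d [476.6 635.   81.3] rot [ 0.01 -0.06 -0.24] ee [ 177.4 -546.7  318.5] [ 1.800e+02 -1.000e-01  1.164e+02] F [ 0.1  0.3 -0.3] q [ -73.   16.   78.    0.   86. -100.] w 60.0
```

```bash
sed -i 's/586,60.,0/586,61.,0/' h.py
```

>>> drive_effector --segments '[24,32,0,0,0,0,24,32,0,0,0,0,24,32,0,0,0,0,24,32,0,0,0,0,24,32,0,0,0,0,24,32,0,0,0,0,24,32,0,0,0,0,24,32,0,0,0,0]'

```text
time_s: 2.2
ee_pos: [321.8, -259.6, 318.9]
ee_rot: [180.0, 0.0, 116.1]
force: [0.2, -0.0, 1.0]
gripper_width: 59.9
gripper_force: 0.0
```

>>> drive_effector --segments '[24,32,0,0,0,0,24,32,0,0,0,0,24,32,0,0,0,0,24,32,0,0,0,0,24,32,0,0,0,0,24,32,0,0,0,0,24,32,0,0,0,0,24,32,0,0,0,0]'

```text
time_s: 3.0
ee_pos: [465.9, 26.2, 318.9]
ee_rot: [-180.0, 0.0, 116.2]
force: [0.7, -1.6, 1.0]
gripper_width: 59.8
gripper_force: 0.0
```

>>> drive_effector --segments '[24,32,0,0,0,0,24,32,0,0,0,0,24,32,0,0,0,0,24,32,0,0,0,0,0,0,0,0,-8.5,0,0,0,0,0,-8.5,0,0,0,0,0,-8.5,0,0,0,0,0,-8.5,0]'

```text
time_s: 3.8
ee_pos: [537.8, 168.1, 319.9]
ee_rot: [179.7, 34.3, 116.1]
force: [-0.3, -0.3, -0.4]
gripper_width: 59.9
gripper_force: 0.0
```

>>> drive_effector --segments '[0,0,0,0,0,0,0,0,0,0,0,0]'

```text
time_s: 4.0
ee_pos: [537.3, 168.1, 318.4]
ee_rot: [-180.0, 33.9, 116.4]
force: [0.6, 0.1, -0.4]
gripper_width: 59.7
gripper_force: 0.0
```

```bash
python3 -c "
from h import *
delta(*target(34,-10.8,52,224))"
```

```text
t 4.0 tool d [42.4 -4.4 68.8] rot [-0.14 -0.08 -0.17] ee [537.3 168.1 318.4] [-180.    33.9  116.4] F [ 0.6  0.1 -0.4] q [ 35.  16.  86. -34.  85.  14.] w 59.7
```

>>> drive_effector --segments '[21,-2,34,0,0,0,21,-2.4,34,0,0,0,0,0,20,0,0,0,0,0,0,0,0,0]'

```text
time_s: 4.4
ee_pos: [539.7, 149.8, 220.9]
ee_rot: [-179.8, 34.0, 116.2]
force: [-0.6, 0.1, 0.7]
gripper_width: 60.1
gripper_force: 0.0
```

Run:
```python
from h import *
delta(*target(34,-10.8,52,124))
I=[grab_frame(n) for n in("side","top")]
a=cv2.resize(I[0][140:240,190:290],None,fx=4,fy=4,interpolation=cv2.INTER_CUBIC);b=cv2.resize(I[1][180:280,200:300],None,fx=4,fy=4,interpolation=cv2.INTER_CUBIC)
cv2.imwrite("pics/crop2.png",np.hstack([a,b]))
```

```text
t 4.4 tool d [ 2.4  2.3 78.1] rot [-0.44 -0.04 -0.31] ee [539.7 149.8 220.9] [-179.8   34.   116.2] F [-0.6  0.1  0.7] q [ 34.  19.  96. -35.  73.  20.] w 60.1
```

View pics/crop2.png

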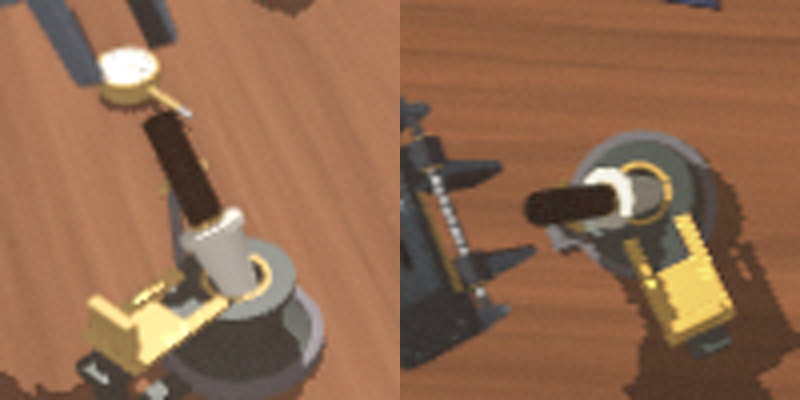

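Both views show the open fingers straddling the handle axis: their midpoint is (516,209) in the top view against the handle end at (540,207). I'm advancing along the axis and gripping.

>>> drive_effector --segments '[1.2,1.2,20,0,0,0,1.2,1.2,20,0,0,0,0,0,20,0,0,0,0,0,18,0,0,0,0,0,0,0,0,0]'

```text
time_s: 5.0
ee_pos: [561.1, 115.4, 156.8]
ee_rot: [180.0, 34.0, 116.2]
force: [-0.2, 0.2, -0.2]
gripper_width: 59.8
gripper_force: 0.0
```

```bash
python3 -c "
from h import *
delta(*target(34,-10.8,52,124))"
```

```text
t 5.0 tool d [ 0.  -2.1  2.4] rot [-0.19 -0.01 -0.32] ee [561.1 115.4 156.8] [180.   34.  116.2] F [-0.2  0.2 -0.2] q [ 30.  22. 102. -38.  64.  23.] w 59.8
```

>>> drive_effector --segments '[0,-1,0,0,0,0,0,0,0,0,0,0,0,0,0,0,0,0,0,0,0,0,0,0,0,0,0,0,0,0,0,0,0,0,0,0,0,0,0,0,0,0,0,0,0,0,0,0]' --jaw 20 --force 20

```text
time_s: 5.8
ee_pos: [559.5, 116.0, 157.0]
ee_rot: [-180.0, 34.0, 116.4]
force: [-5.2, 2.2, 6.6]
gripper_width: 27.6
gripper_force: 20.0
```

```bash
python3 -c "
from h import *
delta(*target(34,-10.8,52,124))"
```

```text
t 5.8 tool d [-0.9 -0.9  3.2] rot [-0.14  0.01 -0.2 ] ee [559.5 116.  157. ] [-180.    34.   116.4] F [-5.2  2.2  6.6] q [ 30.  22. 102. -38.  64.  23.] w 27.6
```

>>> drive_effector --segments '[0,0,-5,0,0,0,0,0,-5,0,0,0,0,0,-5,0,0,0,0,0,0,0,0,0]' --jaw 20 --force 40

```text
time_s: 6.2
ee_pos: [556.0, 123.1, 168.5]
ee_rot: [-179.9, 34.0, 116.4]
force: [-0.3, -1.6, -1.7]
gripper_width: 27.5
gripper_force: 40.0
```

>>> drive_effector --segments '[-9.4,0,0,0,4.25,0,-9.4,0,0,0,4.25,0,-9.4,0,0,0,4.25,0,-9.4,0,0,0,4.25,0,0,0,0,0,0,0]'

```text
time_s: 6.7
ee_pos: [571.8, 91.7, 186.3]
ee_rot: [179.9, 17.0, 116.1]
force: [-0.0, -0.5, -6.5]
gripper_width: 27.4
gripper_force: 40.0
```

```bash
python3 -c "
from h import *
delta(*target(17,-2,64,127))"
```

```text
t 6.7 tool d [ 1.5 -1.   0.5] rot [-0.06 -0.02 -0.44] ee [571.8  91.7 186.3] [179.9  17.  116.1] F [-0.  -0.5 -6.5] q [ 18.  19.  96. -19.  64.  -1.] w 27.4
```

>>> drive_effector --segments '[-9,-0.3,0,0,4.25,0,-9,-0.3,0,0,4.25,0,-9,0,0,0,4.25,0,-9,0,0,0,4.25,0,0,0,0,0,0,0,0,0,0,0,0,0]'

```text
time_s: 7.3
ee_pos: [585.0, 62.0, 191.4]
ee_rot: [-179.8, 0.0, 116.3]
force: [-0.2, 0.2, -6.9]
gripper_width: 27.3
gripper_force: 40.0
```

Run:
```python
from h import *
delta(*target(0,0,62,127))
I=[grab_frame(n) for n in("side","top")]
a=cv2.resize(I[0][150:250,190:290],None,fx=4,fy=4,interpolation=cv2.INTER_CUBIC);b=cv2.resize(I[1][180:280,210:310],None,fx=4,fy=4,interpolation=cv2.INTER_CUBIC)
cv2.imwrite("pics/crop3.png",np.hstack([a,b]))
```

```text
t 7.3 tool d [-1.4  0.5  2.4] rot [-0.18  0.02 -0.27] ee [585.   62.  191.4] [-179.8    0.   116.3] F [-0.2  0.2 -6.9] q [  5.  20.  90.  -0.  70. -21.] w 27.3
```

View pics/crop3.png

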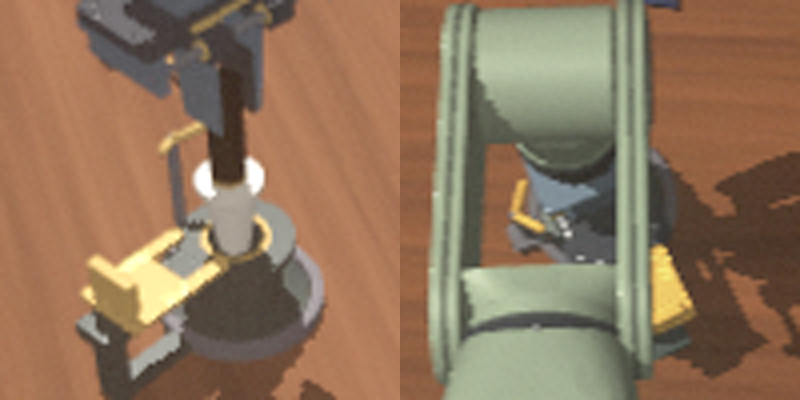

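The side view shows the gauge upright, with the nose inside the ring at about (236,240) in the crop. I'm lowering it now.

>>> drive_effector --segments '[-1,0.5,8,0,0,0,0,0,8,0,0,0,0,0,8,0,0,0,0,0,8,0,0,0,0,0,0,0,0,0]'

```text
time_s: 7.9
ee_pos: [585.6, 61.2, 159.1]
ee_rot: [-179.8, -0.1, 116.4]
force: [-0.5, 0.3, -6.4]
gripper_width: 27.4
gripper_force: 40.0
```

>>> drive_effector --segments '[0,0,4,0,0,0,0,0,4,0,0,0,0,0,0,0,0,0]'

```text
time_s: 8.2
ee_pos: [586.5, 61.0, 152.4]
ee_rot: [-179.9, -0.0, 116.4]
force: [-0.8, 1.0, -6.4]
gripper_width: 27.3
gripper_force: 40.0
```

```bash
python3 -c "
from h import *
delta(*target(0,0,10,127))"
```

```text
t 8.2 tool d [ 0.2 -0.5 15.4] rot [-0.05 -0.01 -0.23] ee [586.5  61.  152.4] [-179.9   -0.   116.4] F [-0.8  1.  -6.4] q [  5.  22.  93.  -0.  65. -22.] w 27.3
```

>>> drive_effector --segments '[0,0,3,0,0,0,0,0,3,0,0,0,0,0,0,0,0,0]'

```text
time_s: 8.5
ee_pos: [586.5, 61.1, 146.4]
ee_rot: [-179.9, -0.0, 116.4]
force: [-0.8, -0.3, -6.0]
gripper_width: 27.1
gripper_force: 40.0
```

>>> drive_effector --segments '[0,0,2,0,0,0,0,0,2,0,0,0,0,0,0,0,0,0]'

```text
time_s: 8.8
ee_pos: [586.6, 61.1, 142.6]
ee_rot: [-180.0, -0.0, 116.4]
force: [-0.1, -0.7, -6.5]
gripper_width: 27.2
gripper_force: 40.0
```

>>> drive_effector --segments '[0,0,2,0,0,0,0,0,2,0,0,0,0,0,0,0,0,0]'

```text
time_s: 9.1
ee_pos: [586.5, 60.9, 139.3]
ee_rot: [-180.0, 0.0, 116.4]
force: [-3.1, -0.7, -2.0]
gripper_width: 27.6
gripper_force: 40.0
```

>>> drive_effector --segments '[0,0,1,0,0,0,0,0,1,0,0,0,0,0,0,0,0,0]'

```text
time_s: 9.4
ee_pos: [586.6, 60.9, 139.2]
ee_rot: [180.0, 0.0, 116.4]
force: [-5.9, -1.1, 7.8]
gripper_width: 27.4
gripper_force: 40.0
```

Contact at about 139 mm. I'll release, raise the gripper, close the fingers and press down on the handle top.

>>> drive_effector --segments '[0,0,0,0,0,0,0,0,0,0,0,0,0,0,0,0,0,0,0,0,0,0,0,0,0,0,0,0,0,0,0,0,0,0,0,0]' --jaw 60

```text
time_s: 10.0
ee_pos: [586.9, 61.2, 136.8]
ee_rot: [180.0, 0.0, 116.4]
force: [-0.1, 0.1, 0.5]
gripper_width: 60.0
gripper_force: 0.0
```

>>> drive_effector --segments '[0,0,-15,0,0,0,0,0,-20,0,0,0,0,0,-20,0,0,0,0,0,-10,0,0,0,0,0,0,0,0,0]'

```text
time_s: 10.5
ee_pos: [587.7, 61.2, 203.3]
ee_rot: [179.8, 0.1, 116.4]
force: [-0.9, 0.2, 0.2]
gripper_width: 60.1
gripper_force: 0.0
```

>>> drive_effector --segments '[0,0,0,0,0,0,0,0,0,0,0,0,0,0,0,0,0,0,0,0,0,0,0,0,0,0,0,0,0,0,0,0,0,0,0,0]' --jaw 0 --force 30

```text
time_s: 11.1
ee_pos: [586.8, 61.2, 201.7]
ee_rot: [-180.0, 0.0, 116.4]
force: [0.2, -0.3, -0.5]
gripper_width: 14.9
gripper_force: 0.0
```

Run:
```python
from h import *
delta(*target(0,0,0,172))
I=[grab_frame(n) for n in("side",)]
a=cv2.resize(I[0][140:250,190:290],None,fx=5,fy=5,interpolation=cv2.INTER_CUBIC)
cv2.imwrite("pics/crop4.png",a)
```

```text
t 11.1 tool d [ 0.2 -0.8 29.8] rot [-0.01  0.   -0.22] ee [586.8  61.2 201.7] [-180.     0.   116.4] F [ 0.2 -0.3 -0.5] q [  5.  20.  89.  -0.  71. -22.] w 14.9
```

View pics/crop4.png

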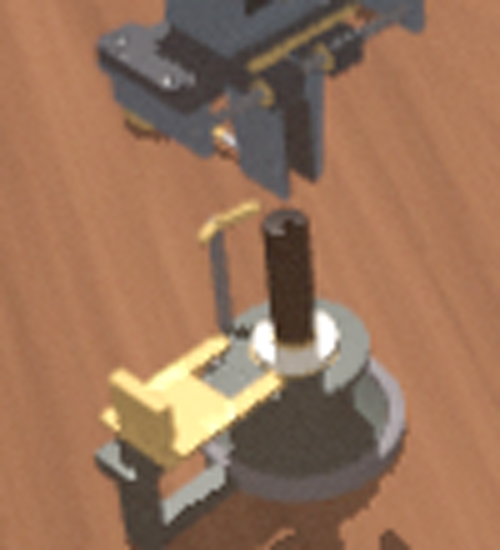

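The gauge stands upright, with its collar at or near the stand top (about (293,345) in the crop). I'm pressing to seat it.

>>> drive_effector --segments '[0,0,10,0,0,0,0,0,10,0,0,0,0,0,5,0,0,0,0,0,0,0,0,0,0,0,0,0,0,0]'

```text
time_s: 11.65
ee_pos: [586.8, 61.2, 176.7]
ee_rot: [-180.0, -0.0, 116.4]
force: [0.1, -0.5, -0.2]
gripper_width: 0.6
gripper_force: 0.0
```

>>> drive_effector --segments '[0,0,2,0,0,0,0,0,2,0,0,0,0,0,2,0,0,0,0,0,0,0,0,0]'

```text
time_s: 12.05
ee_pos: [586.7, 61.1, 170.7]
ee_rot: [-180.0, -0.0, 116.4]
force: [-0.1, 0.0, -0.0]
gripper_width: 0.5
gripper_force: 0.0
```

>>> drive_effector --segments '[0,0,1,0,0,0,0,0,1,0,0,0,0,0,1,0,0,0,0,0,0,0,0,0]'

```text
time_s: 12.45
ee_pos: [587.1, 61.2, 170.3]
ee_rot: [179.9, 0.1, 116.4]
force: [-2.8, -0.4, 10.1]
gripper_width: 0.8
gripper_force: 5.2
```

>>> drive_effector --segments '[0,0,1.5,0,0,0,0,0,0,0,0,0,0,0,0,0,0,0]'

```text
time_s: 12.75
ee_pos: [587.3, 61.2, 170.2]
ee_rot: [179.8, 0.1, 116.4]
force: [-5.5, -0.3, 16.4]
gripper_width: 0.6
gripper_force: 8.4
```

It is firm at 170 mm, so the gauge is home. Next is the keeper: stand yaw is about 28.4°, and I'll approach outside the tab.

>>> drive_effector --segments '[0,0,-20,0,0,0,0,0,-20,0,0,-2,0,0,-20,0,0,0,0,-40,0,0,0,0,0,-40,0,0,0,0,0,-40,0,0,0,0,0,-38,0,0,0,0,0,0,0,0,0,0]'

```text
time_s: 13.55
ee_pos: [443.8, -15.2, 226.6]
ee_rot: [-179.9, -0.0, 118.3]
force: [0.0, 0.0, 0.3]
gripper_width: 0.5
gripper_force: 0.0
```

Add to h.py:
```python
def keep(r,z):
    a=np.radians(28.4);u=np.array([np.cos(a),np.sin(a),0]);R=np.c_[[-u[1],u[0],0],u,-Z];delta(M-r*u+z*Z,R)
```

Run:
```python
from h import *
keep(157,106)
I=[grab_frame(n) for n in("side","top")]
a=cv2.resize(I[0][150:250,180:280],None,fx=4,fy=4,interpolation=cv2.INTER_CUBIC);b=cv2.resize(I[1][190:290,220:320],None,fx=4,fy=4,interpolation=cv2.INTER_CUBIC)
cv2.imwrite("pics/crop5.png",np.hstack([a,b]))
```

```text
t 13.55 tool d [ -0.6   4.6 120.6] rot [-0.12 -0.02 -0.14] ee [443.8 -15.2 226.6] [-179.9   -0.   118.3] F [0.  0.  0.3] q [ -3.   6. 104.  -0.  70. -32.] w 0.5
```

View pics/crop5.png

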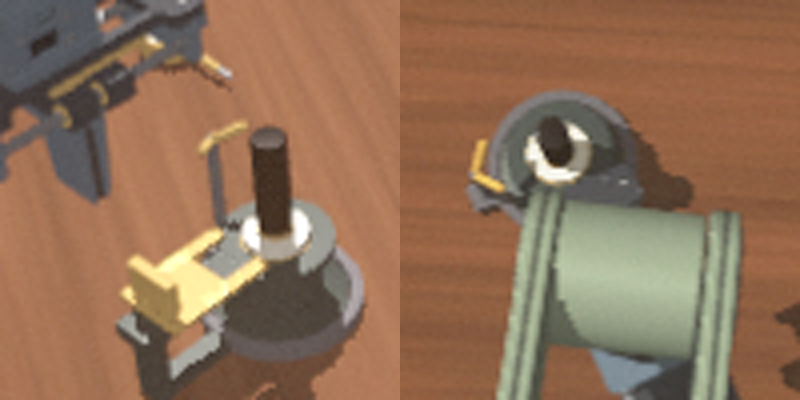

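The gauge is upright and home, and the tool is above and outside the tab (about (152,270) in the side crop). I'm lowering, then pushing along tool +y.

>>> drive_effector --segments '[0,0,30,0,0,0,0,0,30,0,0,0,0,0,30,0,0,0,0,0,20,0,0,0,0,0,10,0,0,0,0,0,0,0,0,0]'

```text
time_s: 14.25
ee_pos: [448.0, -13.5, 105.3]
ee_rot: [-179.9, -0.1, 118.4]
force: [0.7, 0.2, 0.7]
gripper_width: 0.5
gripper_force: 0.0
```

>>> drive_effector --segments '[0,6,0,0,0,0,0,6,0,0,0,0,0,4,0,0,0,0,0,3,0,0,0,0,0,3,0,0,0,0,0,3,0,0,0,0,0,0,0,0,0,0]'

```text
time_s: 14.95
ee_pos: [470.0, -1.9, 106.5]
ee_rot: [180.0, 0.0, 118.4]
force: [-0.5, -0.9, 0.7]
gripper_width: 0.5
gripper_force: 0.3
```

```bash
python3 -c "
from h import *
keep(94,106)"
```

```text
t 14.95 tool d [ 0.2 38.   0.5] rot [ 0.01  0.   -0.02] ee [470.   -1.9 106.5] [180.    0.  118.4] F [-0.5 -0.9  0.7] q [ -2.  15. 112.   0.  53. -30.] w 0.5
```

>>> drive_effector --segments '[0,5,0,0,0,0,0,5,0,0,0,0,0,5,0,0,0,0,0,5,0,0,0,0,0,5,0,0,0,0,0,5,0,0,0,0,0,0,0,0,0,0]'

```text
time_s: 15.65
ee_pos: [497.3, 12.7, 106.3]
ee_rot: [179.9, 0.0, 118.4]
force: [0.7, -0.8, 0.5]
gripper_width: 0.8
gripper_force: 0.0
```

>>> drive_effector --segments '[0,2,0,0,0,0,0,2,0,0,0,0,0,2,0,0,0,0,0,2,0,0,0,0,0,0,0,0,0,0]'

```text
time_s: 16.15
ee_pos: [503.6, 16.1, 106.4]
ee_rot: [180.0, 0.0, 118.4]
force: [-1.0, -0.3, -0.4]
gripper_width: 0.4
gripper_force: 0.6
```

```bash
python3 -c "
from h import *
keep(94,106)"
```

```text
t 16.15 tool d [ 0.3 -0.2  0.4] rot [ 0.02  0.01 -0.02] ee [503.6  16.1 106.4] [180.    0.  118.4] F [-1.  -0.3 -0.4] q [  1.  18. 108.   0.  55. -28.] w 0.4
```

>>> drive_effector --segments '[0,1.5,0,0,0,0,0,1.5,0,0,0,0,0,0,0,0,0,0]'

```text
time_s: 16.45
ee_pos: [505.2, 17.0, 106.3]
ee_rot: [-179.9, 0.0, 118.4]
force: [-3.9, -4.5, 1.8]
gripper_width: 0.4
gripper_force: 2.4
```

>>> drive_effector --segments '[0,1.5,0,0,0,0,0,1,0,0,0,0,0,0,0,0,0,0]'

```text
time_s: 16.75
ee_pos: [505.3, 17.1, 106.3]
ee_rot: [-179.6, -0.0, 118.4]
force: [-8.0, -7.0, 6.3]
gripper_width: 0.5
gripper_force: 5.6
```

```bash
python3 -c "
from h import *
keep(87,106)"
```

```text
t 16.75 tool d [0.2 4.9 0.3] rot [-0.39 -0.01  0.04] ee [505.3  17.1 106.3] [-179.6   -0.   118.4] F [-8.  -7.   6.3] q [  1.  18. 107.  -0.  55. -28.] w 0.5
```

>>> drive_effector --segments '[0,-10,0,0,0,0,0,-20,0,0,0,0,0,-20,0,0,0,0,0,0,-40,0,0,0,0,0,-40,0,0,0,0,-50,-20,0,0,0,0,-50,0,0,0,0,0,-30,0,0,0,0]'

```text
time_s: 17.55
ee_pos: [351.3, -65.6, 205.7]
ee_rot: [179.8, 0.1, 118.4]
force: [-0.8, -0.7, -0.5]
gripper_width: 0.6
gripper_force: 0.0
```

>>> drive_effector --segments '[0,-20,0,0,0,0,0,0,0,0,0,0]'

```text
time_s: 17.75
ee_pos: [334.1, -75.1, 205.4]
ee_rot: [179.9, 0.1, 118.2]
force: [0.8, 0.5, 0.3]
gripper_width: 0.5
gripper_force: 0.0
```

Run:
```python
from h import *
I=[grab_frame(n) for n in("side","top")]
a=cv2.resize(I[0][150:250,180:280],None,fx=4,fy=4,interpolation=cv2.INTER_CUBIC);b=cv2.resize(I[1][190:290,220:320],None,fx=4,fy=4,interpolation=cv2.INTER_CUBIC)
cv2.imwrite("pics/crop6.png",np.hstack([a,b]))
```

View pics/crop6.png

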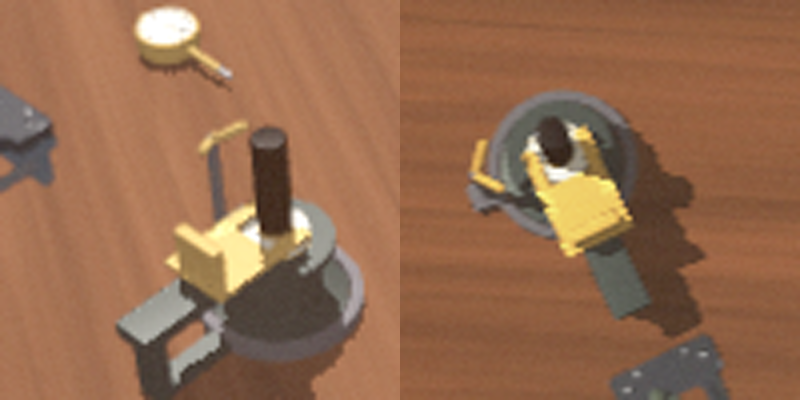

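The fork now lies over the collar, with prongs either side of the handle, and the tool is clear. I'll check the travel numerically from the tab's top centre at about (205,243) in the side crop.

Run:
```python
from h import *
a=np.radians(28.4);u=np.array([np.cos(a),np.sin(a),0])
for q in((231,210.5),(217.3,218.5)): 
    p=plane("side",q,121);print(p.round(1),"r",((M-p)@u).round(1))
```

```text
[523.1  20.7 121. ] r 74.5
[478.2   1.9 121. ] r 122.9
```

The tab is 74.5 mm from the bore's axis and should be 75 mm when fully in. Handing in.

```bash
python3 -c "
from workcell import env, grab_frame, camera_model, job_done
print(job_done())"
```

```text
the job is handed in; nothing more can be done
None
```

The gauge is upright and fully home, the keeper is pushed to its end stop with its fork over the collar, the arm is clear of everything, and the job was handed in at about 18 s.

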